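# Stock the cheese case: prop its lid on the folding stay, break the stay, close

### The arm

A 6-joint arm with a two-finger parallel gripper is mounted at the origin on a cart in front of the work surface, level with it; the furniture and walls round the work are solid. World frame = base frame: x ahead of the robot, y to its left, z up, the work surface at z = 0. Lengths are in m, angles in degrees, forces in N, time in s.
With the tool pointing down it reaches from about 0.25 to 0.775 m from the base axis. Payload 8.9 kg.
Tool frame: the origin (TCP) lies midway between the tips of the shut fingers; the grasp point (between the pads) lies 19 mm behind it; z points along the fingers, y is the line along which they close (so a half turn about z gives the same grasp; the last joint's range is limited). The gripper opens to 85 mm and grips with 20 to 120 N. Pads are 22 mm wide; open, the fingers measure 114 mm over their backs; the gripper's body (76 mm by 85 mm) begins 54 mm behind the grasp point. The pads swing forward as they close: fully open they stand 13 mm farther back than shut.
Start: joints at [56.534, 16.656, -8.789, 64.555, 0, 82.019], TCP at [0.226, 0.474, 0.231] pointing down, gripper open.
Joint ranges: [-144.48, 144.48], [-52.06, 99.96], [-74.48, 78.29], [-112.23, 115.85], [-86.99, 84.42], [-180, 180]. Speed limits (degrees/s): [127.2, 127.2, 159.86, 180, 180, 180].

### API

Orientations are given as [roll, pitch, yaw] about the fixed x, y, z axes, in that order (R = Rz(yaw) Ry(pitch) Rx(roll)).
In Python, from station import telemetry, capture, calibration, bot gives the robot as it stands.
- The arm moves only by the tool servo_tool, never from a script. Its argument "commands" is a list of rows, each an object with "slide": the shift along the tool's x, y, z as a fraction of full scale, a list of three; "turn": the turn, a rotation vector about the tool's x, y, z as a fraction of full scale, a list of three. A call has 1 to 12 rows; each row is the pose to reach, as a shift and turn from the pose commanded when the call began, along the tool's axes at that moment; what a row does not reach only later rows make up. Full scale, the value 1, is 0.1 m for a shift and 1.5 rad for a turn. A row lasts 1/10 s, in which the tool goes at most 50 mm and 8.59 degrees, less where a joint would pass 70% of its speed; a pose out of reach is approached as far as the arm can. A call with a number of a shift or a turn outside -1 to 1 is refused whole. A call with a gripper value outside its range is refused whole. "hand" is the closure, from 0 (fully open) to 1 (shut), set as the call begins (left out, the last holds). The fingers move at their own pace and stop on an object; "squeeze" is the grip in N (left out, the last holds). Time passes only in rows, so rows that repeat a pose let the fingers close. It gives the time, the measured TCP pose, the force, the opening and the grip force at its end, in the units of the state.
- telemetry.sense(): the state, without advancing time (a new reading comes with each control period).
- capture(name): name is "scene" or "side" or "wrist"; returns (picture, depth): 384x512x3 uint8, red, green, blue; 384x512 float32, m along the optical axis (not along the pixel's ray), 0 where there is no reading.
- calibration(name): a dict with "intrinsics" (3x3 intrinsics, pixels), "k1" (the pictures are not rectified: a ray, as slopes to the right and down, at radius r is drawn at 1 + k1 r^2 times it, then the intrinsics apply), "T" (4x4, takes a point from camera to world coordinates). Camera axes: x right, y up, looking along -z (the intrinsics and any distortion apply to the point x, -y, -z); pixel columns grow to the right and rows downward; lengths in m; the calibration is good to about 2 mm. A picture is of the moment at which its call begins: read the wrist's pose just before it. calibration takes no time and is no camera call; for the wrist camera it gives the pose at the moment of the call.
- bot.close_job(): hands the job in; it is judged then, once.
The state is a dict: "clock": time; "q": joint angles; "joint_velocities": joint speeds; "joint_efforts": joint torques, N m; "tcp_pos": TCP position; "ee_rot": TCP orientation; "force": force on the tool from outside, world axes, zero at the start; "torque": the same for the moment, N m; "width": finger opening in m; "grip_force": force on a finger pad.
Only numpy, scipy, OpenCV 4.12 (cv2) and the standard library are available. Lean on these libraries where they do the work, as an engineer would, in place of code of your own. Each camera call takes 0.05 s, during which the arm holds its last target. There are 200 camera calls.

### The job

Put the wrapped white cheese block away in the oak counter case: lift the lid by its bar handle as far as it goes so that the folding stay on its left side snaps straight and holds the lid up by itself, then set the block down flat on the free left half of the case floor. Then break the stay by pressing its black knee knob down and away from you until the lid starts to sink, and see that the lid comes down softly and ends fully closed; do not shift the wedge already in the case or the things standing around.

Things in the scene. Friction and masses are not known exactly. Their poses are not given: they have to be found in the camera images.
- case: Oak counter case fixed on the worktop: outside 190 (x, depth) x 276 (y, width) x 88 mm high without the lid, walls 12 mm, glazed front, grey floor 16 mm above the worktop. Origin: centre of its underside, on the worktop. Its +x points away from the robot (hinge side), +y to the left (stay side), z up.
- lid_hinge (a point): Centre of the lid's hinge line, on the far top edge of the case (case frame x +95, y 0, z 88 mm); the hinge axis runs along the case's y. The lid's underside lies in the plane through this line.
- lid (a joint): Lid angle, rad: 0 closed, grows as the front edge rises; the stay stops it at 1.35. Lid 190 x 276 x 16 mm, oak frame with clear pane, 0.95 kg; straight up at the handle it takes 5 to 8 N to raise it slowly, more when fast (damper). When not locked it sinks shut by itself, slowed by the damper (3 to 5 s from the top).
- handle_bar (a point): Middle of the steel bar handle on the lid's front edge: round bar 12 mm thick, 120 mm long along the case's y, 34 mm in front of the lid's edge (gap 28 mm) on two end legs, 8 mm above the lid's underside, 224 mm from the hinge line: 96 mm above the worktop when closed, 0.31 m when open. Hook it from below with shut fingers tilted forward and push up along the arc, or pinch it.
- stay_knee (a joint): Knee of the folding stay outside the case's left (+y) wall, rad: 0 folded (lid closed), grows as the lid rises, 2.78 straight, 2.90 locked on its stop just past straight; a light spring pulls it there once the lid is fully up. Two steel links, 95 mm each, within 14 mm of the wall; the lower turns at case x -35, z 62 mm, the upper on the lid's edge 130 mm from the hinge line.
- knee_knob (a point): Middle of the black knob on the knee: 18 mm thick, 42 mm long along case y, 63 mm outside the left wall. Locked: case x +16, y +201, z 143 mm. Breaking, it swings down and back at 95 mm radius about the lower pivot, to x +58, z 79 mm (lid closed). 2 to 6 N moves it; push it 30 to 40 mm along the arc, then the lid sinks by itself; let go sooner, it springs back. The upper link rises beside it.
- free_floor (a point): A point on the case floor in the middle of the free left half (case frame x -27, y +42, z 16 mm), well forward of the open lid: a good centre for the block.
- wrapped_block: Wrapped white cheese block lying flat on the worktop to the left of the case, solid part 88 mm long (its x from -55 to +33 mm) x 63 mm wide (its y) x 45 mm high, with a loose twist of wrapping at the +x end; 0.23 kg. Origin on its underside. Grasp it across the 63 mm width, about x = -11 mm.
- filed_wedge: Pale wrapped cheese wedge, 77 (x) x 119 (y) x 60 mm high, lying in the right half of the case with its y axis front to back; leave it where it is. Origin at the centre of its underside.
- honey_jar: Honey jar with white lid, 60 mm across, 99 mm high, behind the case; bystander. Origin at the centre of its underside.
- fish_tin: Flat blue-and-silver fish tin, 63 x 105 x 24 mm, on the worktop right of and in front of the case; bystander. Origin at the centre of its underside.
- small_wheel_2: Small brown waxed cheese wheel, 110 mm across, 45 mm high, at the back left; bystander. Origin at the centre of its underside.
- price_card_1: Yellow price card in a wooden foot, 24 x 62 x 59 mm, at the front left edge; bystander. Origin at the centre of its underside.

How it is judged:
By the outcome, as a careful person would: the job done as asked, in the order asked, and still so for the second after the job is handed in, with the robot touching nothing.
It also fails if it takes over 72 s, if anything falls off the work surface, if the arm or the gripper's body presses on something with over 40 N, if the wrist force passes 120 N, or if a joint passes its speed limit or range.

## Working session

There is one attempt and no reset: what is moved stays moved. The work goes in short steps, Python scripts to look and compute and a tool call to move; the robot and the scene stay as the last step left them, time stands still between calls to the robot, and variables do not carry over. Pictures are saved under pics/ and viewed, at most 10 in all, crops included, and the job is handed in when it is done.

Besides the shell and the picture viewer there is one more tool, called as name(argument=value, ...), one argument or row to a line, values as JSON. servo_tool: Moves the arm, as the interface text tells. Its arguments: {"type":"object","properties":{"commands":{"type":"array"},"hand":{"type":"number"},"squeeze":{"type":"number"}},"required":["commands"]}

```bash
ls; mkdir -p pics
cat > h.py <<'E'
import numpy as np,cv2
from station import telemetry,capture,calibration,bot
def grab(n):
    c=calibration(n);p,d=capture(n);return p,d,c
def und(uv,c):
    K=np.array(c["intrinsics"],float);uv=np.atleast_2d(np.array(uv,float))
    s=np.c_[(uv[:,0]-K[0,2])/K[0,0],(uv[:,1]-K[1,2])/K[1,1]]
    r=s.copy()
    for _ in range(20): r=s/(1+c["k1"]*(r**2).sum(1,keepdims=True))
    return r
def rays(uv,c):
    r=und(uv,c);T=np.array(c["T"]);return T[:3,3],np.c_[r[:,0],-r[:,1],-np.ones(len(r))]@T[:3,:3].T
def plane(uv,c,z):
    o,d=rays(uv,c);return o+d*((z-o[2])/d[:,2])[:,None]
def cloud(d,c):
    v,u=np.mgrid[:d.shape[0],:d.shape[1]];o,r=rays(np.c_[u.ravel(),v.ravel()],c)
    return (o+r*d.reshape(-1,1)).reshape(*d.shape,3)
def proj(P,c):
    T=np.array(c["T"]);p=(np.atleast_2d(P)-T[:3,3])@T[:3,:3];s=np.c_[p[:,0]/-p[:,2],-p[:,1]/-p[:,2]]
    s=s*(1+c["k1"]*(s**2).sum(1,keepdims=True));K=np.array(c["intrinsics"]);return np.c_[s[:,0]*K[0,0]+K[0,2],s[:,1]*K[1,1]+K[1,2]]
E
python3 - <<'E'
from h import *
import pickle
print(telemetry.sense())
D={n:grab(n) for n in("scene","side","wrist")}
pickle.dump(D,open("d0.pkl","wb"))
for n in D: print(n,np.round(D[n][2]["T"],3).tolist(),D[n][2]["k1"],np.round(D[n][2]["intrinsics"],1).tolist())
cv2.imwrite("pics/scene0.png",cv2.resize(D["scene"][0][:,:,::-1],(800,600)))
cv2.imwrite("pics/side0.png",cv2.resize(D["side"][0][:,:,::-1],(800,600)))
E
```

```text
pics
{'clock': 0.0, 'q': array([ 5.65325478e+01,  1.66897442e+01, -8.83031082e+00,  6.45547546e+01,
       -1.28544603e-03,  8.20190039e+01]), 'joint_velocities': array([-0.04532304, -0.08481563,  0.04966375, -0.07164522, -0.01364772,
       -0.07732412]), 'joint_efforts': array([-4.40086587e-03, -5.37145293e+01,  3.31369686e+01,  1.60492543e-02,
       -4.65696794e-04, -2.83122364e-05]), 'tcp_pos': array([0.22566576, 0.47354554, 0.23072985]), 'ee_rot': array([-1.79925737e+02, -9.11391024e-03,  1.54513539e+02]), 'force': array([-0.10836903, -0.36903702, -0.07481018]), 'torque': array([-0.05632546,  0.00511152, -0.02173872]), 'grip_force': 0.0, 'width': 0.08538823053987415}
scene [[0.474, 0.595, -0.649, -0.35], [-0.88, 0.328, -0.343, -0.443], [0.009, 0.734, 0.679, 1.026], [0.0, 0.0, 0.0, 1.0]] -0.09933459911978197 [[464.5, 0.0, 260.7], [0.0, 464.5, 187.9], [0.0, 0.0, 1.0]]
side [[0.953, 0.114, -0.282, 0.172], [-0.304, 0.352, -0.885, -1.233], [-0.002, 0.929, 0.37, 0.629], [0.0, 0.0, 0.0, 1.0]] -0.19872066739166377 [[494.7, 0.0, 256.3], [0.0, 494.7, 191.1], [0.0, 0.0, 1.0]]
wrist [[0.43, -0.864, -0.261, 0.16], [0.903, 0.411, 0.126, 0.506], [-0.002, -0.29, 0.957, 0.374], [0.0, 0.0, 0.0, 1.0]] -0.04383977783193065 [[326.8, 0.0, 258.7], [0.0, 326.8, 192.7], [0.0, 0.0, 1.0]]
```

View pics/scene0.png

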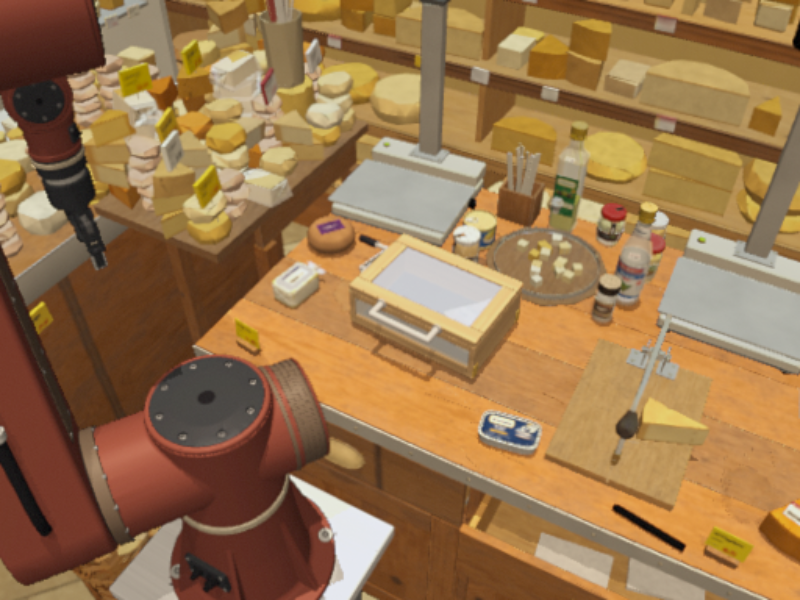

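View pics/side0.png

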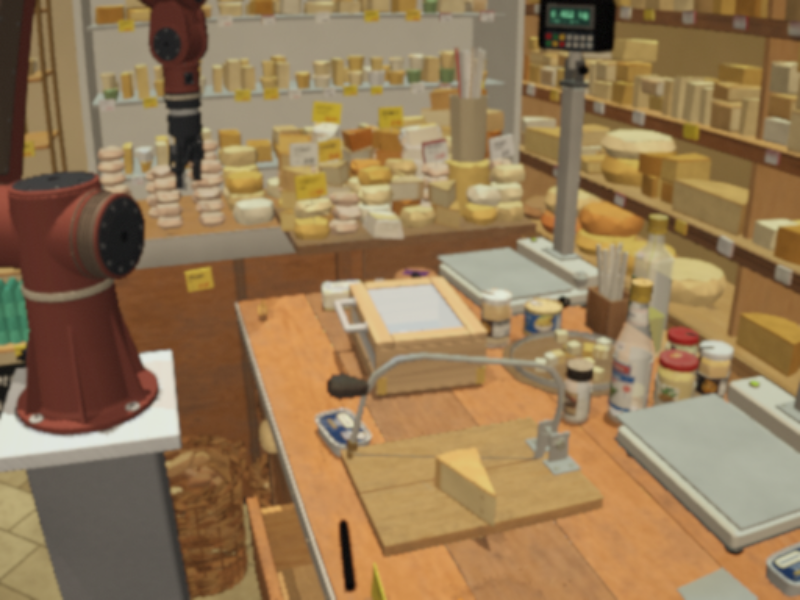

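Scene view (800×600): the case lid has corners at about (403,237), (521,288), (475,345) and (352,285), and the handle runs from (372,308) to (438,330). The block is at (297,285) with its twist at (315,268), the wheel at (330,235), the jar at (467,240), the tin at (510,432) and the card at (247,337). The side view shows the same layout.

Run:
```python
from h import *
import pickle
D=pickle.load(open("d0.pkl","rb"))
p,d,c=D["scene"];X=cloud(d,c);s=0.64
def show(n,z,box):
    u0,v0,u1,v1=[int(k*s) for k in box]
    m=np.zeros(d.shape,bool);m[v0:v1,u0:u1]=1
    m&=(d>0)&(X[...,2]>z[0])&(X[...,2]<z[1])
    P=X[m]
    if len(P)<5: print(n,len(P));return
    r=cv2.minAreaRect((P[:,:2]*1000).astype(np.float32))
    print(n,len(P),"med z",P[:,2].mean().round(4),"rect",np.round(r[0],1),np.round(r[1],1),round(r[2],1),"corners",np.round(cv2.boxPoints(r)).tolist(),"med",np.median(P,0).round(3))
show("lid",(.099,.109),(330,220,540,390))
show("lidall",(.08,.12),(330,220,540,390))
show("block",(.038,.052),(260,250,330,320))
show("blockall",(.012,.06),(260,250,330,320))
show("wheel",(.035,.055),(295,205,360,260))
show("jar",(.085,.11),(440,210,490,270))
show("card",(.02,.07),(225,310,270,360))
show("tin",(.015,.035),(470,400,550,460))
for a in [(372,308),(438,331)]: print("handle",plane(np.array(a)*s,c,.098))
for a in [(403,237),(521,288),(475,347),(352,285)]: print("corner",plane(np.array(a)*s,c,.104), X[int(a[1]*s),int(a[0]*s)])
cv2.imwrite("pics/crop0.png",cv2.resize(p[130:260,150:350,::-1],(800,520),interpolation=cv2.INTER_CUBIC))
p,d,c=D["wrist"];cv2.imwrite("pics/wrist0.png",cv2.resize(p[...,::-1],(800,600)))
```

```text
lid 3895 med z 0.1032 rect [613.5  -6.2] [292.8 335.2] 84.8 corners [[433.0, -137.0], [767.0, -167.0], [794.0, 124.0], [460.0, 155.0]] med [ 0.573 -0.013  0.103]
lidall 5158 med z 0.1009 rect [591.3  -4.8] [339.9 331.9] 32.6 corners [[359.0, 43.0], [537.0, -236.0], [824.0, -53.0], [645.0, 227.0]] med [ 0.571 -0.012  0.102]
block 327 med z 0.0471 rect [520.3 277.7] [59.8 90. ] 82.3 corners [[472.0, 254.0], [561.0, 242.0], [569.0, 301.0], [480.0, 313.0]] med [0.516 0.274 0.048]
blockall 587 med z 0.039 rect [561.7 274.8] [ 65.2 175.7] 88.3 corners [[473.0, 245.0], [649.0, 240.0], [651.0, 305.0], [475.0, 310.0]] med [0.514 0.268 0.044]
wheel 504 med z 0.0446 rect [710.2 302.7] [101.3 138.4] 86.5 corners [[638.0, 256.0], [776.0, 248.0], [782.0, 349.0], [644.0, 357.0]] med [0.693 0.301 0.045]
jar 426 med z 0.1017 rect [710.5  -6.4] [144.5  94.5] 27.1 corners [[625.0, 3.0], [668.0, -81.0], [796.0, -15.0], [753.0, 69.0]] med [ 0.676 -0.003  0.102]
card 158 med z 0.0412 rect [345.5 270.5] [66.5 17.5] 78.6 corners [[330.0, 240.0], [348.0, 236.0], [361.0, 301.0], [343.0, 305.0]] med [0.349 0.269 0.042]
tin 788 med z 0.0221 rect [ 393.3 -261.5] [ 66.6 128.8] 8.1 corners [[351.0, -202.0], [369.0, -330.0], [435.0, -321.0], [417.0, -193.0]] med [ 0.391 -0.252  0.022]
handle [[0.47017888 0.0637125  0.098     ]]
handle [[ 0.47591122 -0.06930342  0.098     ]]
corner [[0.67575818 0.11068259 0.104     ]] [0.67423201 0.11320639 0.10684942]
corner [[ 0.64790098 -0.15897678  0.104     ]] [ 0.65605992 -0.15516352  0.09709623]
corner [[ 0.46682177 -0.14545739  0.104     ]] [ 0.48254638 -0.13970378  0.08655973]
corner [[0.50075078 0.12533023 0.104     ]] [0.50128651 0.12659915 0.10461766]
```

View pics/crop0.png

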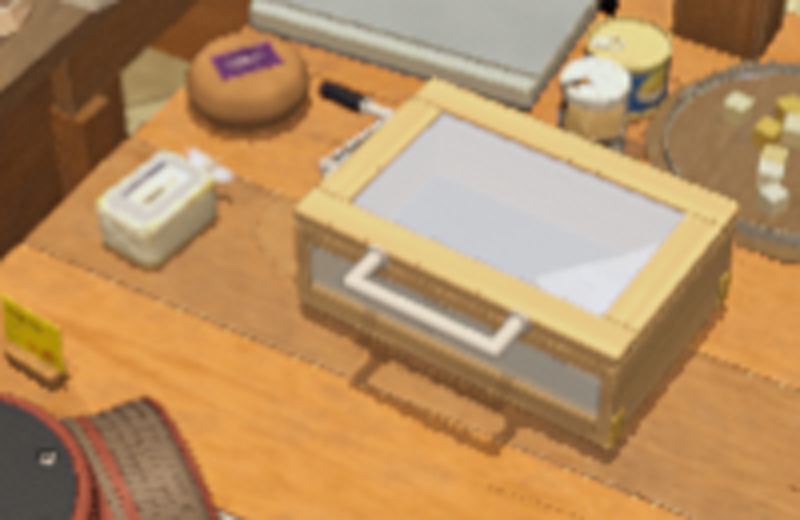

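View pics/wrist0.png

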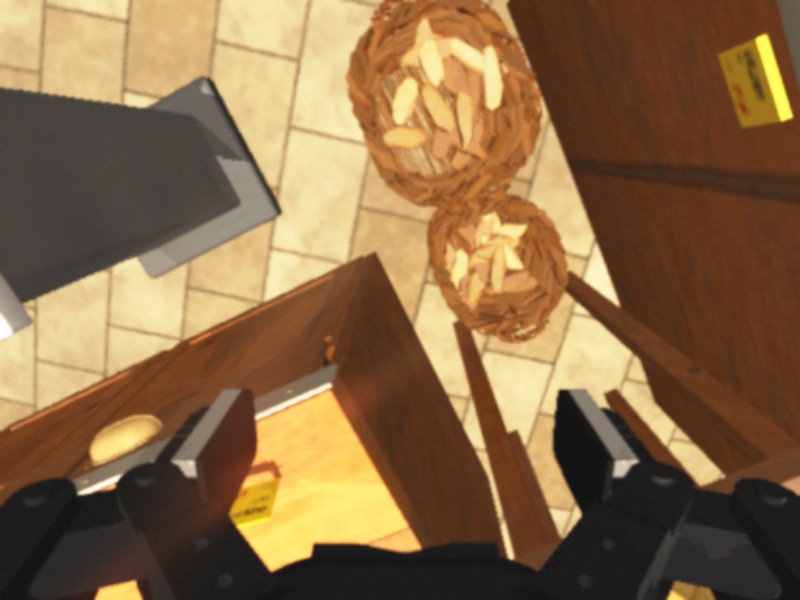

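Crop (4×, offset 150,130): the lid top corners are at (433,82), (738,208), (620,357) and (298,212). The bar runs from (352,279) to (497,347), the knob is at (345,95), and the block's top face is around (158,195). The wrist view shows no work objects except the card.

Run:
```python
from h import *
import pickle
D=pickle.load(open("d0.pkl","rb"))
p,d,c=D["scene"]
f=lambda a,z: plane(np.array(a,float)/4+[150,130],c,z)
C=f([(433,82),(738,208),(620,357),(298,212)],.104)[:,:2]
print(C.round(4)); print("sides",[np.linalg.norm(C[i]-C[(i+1)%4]).round(4) for i in range(4)])
ey=(C[0]-C[1])+(C[3]-C[2]); ex=(C[0]-C[3])+(C[1]-C[2])
print("yaw from y",np.degrees(np.arctan2(-ey[0],ey[1])),"from x",np.degrees(np.arctan2(ex[1],ex[0])),"centre",C.mean(0))
H=f([(352,279),(497,347)],.098);print("handle",H.round(4),H.mean(0))
yaw=np.arctan2(ex[1],ex[0]);
for ya in (np.arctan2(-ey[0],ey[1]),yaw):
  R=np.array([[np.cos(ya),-np.sin(ya)],[np.sin(ya),np.cos(ya)]]);o=C.mean(0);print("handle from case",o+R@[-.129,0],"knob",o+R@[.058,.201])
print("knob",f([(345,95)],.085))
# block: white mask, top
m=((p.min(2)>120)&(p.max(2).astype(int)-p.min(2)<70)).astype(np.uint8)
X=cloud(d,c)
T=f([(158,152),(215,187),(152,227),(100,200)],.045);print("block top corners",T.round(4))
mm=np.zeros_like(m);mm[150:200,170:212]=m[150:200,170:212]
mm&=((X[...,2]>.040)&(X[...,2]<.052)).astype(np.uint8)
v,u=np.nonzero(mm);P=plane(np.c_[u,v],c,.045)[:,:2]*1000
print("blocktop",cv2.minAreaRect(P.astype(np.float32)),P.mean(0))
# side view check
p,d,c=D["side"];X=cloud(d,c)
for n,a,z in [("lidFL",(352,283),.104),("lidBL",(440,278),.104),("lidBR",(482,325),.104),("lidFR",(376,333),.104),]: print(n,plane(np.array(a)*.64,c,z).round(4))
print(proj(np.r_[o,.104],c)/.64)
```

```text
[[ 0.6816  0.1127]
 [ 0.659  -0.1579]
 [ 0.4778 -0.1435]
 [ 0.4974  0.126 ]]
sides [np.float64(0.2715), np.float64(0.1818), np.float64(0.2702), np.float64(0.1847)]
yaw from y -4.468484622461532 from x -4.34227538998347 centre [ 0.57894496 -0.01569667]
handle [[ 0.4607  0.0584  0.098 ]
 [ 0.4509 -0.0631  0.098 ]] [ 0.45582341 -0.00231888  0.098     ]
handle from case [ 0.45033708 -0.00564618] knob [0.65242872 0.18017354]
handle from case [ 0.45031525 -0.0059295 ] knob [0.65199708 0.18033493]
knob [[0.65347873 0.17838702 0.085     ]]
block top corners [[0.5586 0.3007 0.045 ]
 [0.5449 0.236  0.045 ]
 [0.4818 0.253  0.045 ]
 [0.4879 0.3074 0.045 ]]
blocktop ((517.5608520507812, 277.51605224609375), (60.51301574707031, 89.2967529296875), 83.23442077636719) [517.44947673 277.24908352]
lidFL [[0.507  0.1281 0.104 ]]
lidBL [[0.6786 0.102  0.104 ]]
lidBR [[ 0.666  -0.1358  0.104 ]]
lidFR [[ 0.4863 -0.1122  0.104 ]]
[[410.80065532 305.44576662]]
```

```bash
cat >> h.py <<'E'
from scipy.spatial.transform import Rotation as Ro
O=np.array([.580,-.0155,0]);YAW=-4.4
RC=Ro.from_euler('z',YAW,degrees=True).as_matrix()
def case(p): return O+RC@np.array(p,float)
def uncase(p): return RC.T@(np.array(p,float)-O)
def delta(p1,r1,p0=None,r0=None):
    "slide (units of 0.1 m) and turn (units 1.5 rad) in tool axes from pose 0 to pose 1"
    s=telemetry.sense()
    p0=s["tcp_pos"] if p0 is None else np.array(p0); r0=s["ee_rot"] if r0 is None else r0
    A=Ro.from_euler('xyz',r0,degrees=True);B=Ro.from_euler('xyz',r1,degrees=True)
    return (A.inv().apply(np.array(p1)-p0)/.1).round(3),((A.inv()*B).as_rotvec()/1.5).round(3)
E
python3 - <<'E'
from h import *
print(case([-.129,0,.096]),case([.016,.201,.143]))
print(delta([.45,-.005,.231],[180,0,85.6]))
E
```

```text
[ 0.45138019 -0.00560325  0.096     ] [0.61137337 0.1836801  0.143     ]
(array([-4.084e+00, -3.356e+00,  1.000e-03]), array([-0.001,  0.   ,  0.802]))
```

servo_tool(
  commands=[
    {"slide": [-1,-0.82,0],"turn": [0,0,0]},
    {"slide": [-1,-0.82,0],"turn": [0,0,0]},
    {"slide": [-1,-0.82,0],"turn": [0,0,0]},
    {"slide": [-1,-0.82,0],"turn": [0,0,0]},
  ],
  hand=0.6,
  squeeze=30,
)

```text
clock: 0.55
tcp_pos: [0.2817, 0.3542, 0.2313]
ee_rot: [-179.9, 0.0, 154.3]
force: [-0.4, 0.0, 0.5]
width: 0.0343
grip_force: 0.0
```

servo_tool(
  commands=[
    {"slide": [-1,-0.82,0],"turn": [0,0,0]},
    {"slide": [-1,-0.82,0],"turn": [0,0,0]},
    {"slide": [-1,-0.82,0],"turn": [0,0,0]},
    {"slide": [-1,-0.82,0],"turn": [0,0,0]},
  ],
)

```text
clock: 0.95
tcp_pos: [0.3369, 0.2379, 0.2313]
ee_rot: [-180.0, 0.0, 154.3]
force: [-0.5, -0.2, 0.4]
width: 0.0341
grip_force: 0.0
```

servo_tool(
  commands=[
    {"slide": [-1,-0.82,0],"turn": [0,0,0.2]},
    {"slide": [-1,-0.82,0],"turn": [0,0,0.4]},
    {"slide": [-1,-0.82,0],"turn": [0,0,0.6]},
    {"slide": [-1,-0.82,0],"turn": [0,0,0.8]},
    {"slide": [-1,-0.82,0],"turn": [0,0,0.8]},
    {"slide": [-1,-0.82,0],"turn": [0,0,0.8]},
    {"slide": [-1,-0.82,0],"turn": [0,0,0.8]},
    {"slide": [-1,-0.82,0],"turn": [0,0,0.8]},
    {"slide": [-1,-0.82,0],"turn": [0,0,0.8]},
    {"slide": [-1,-0.82,0],"turn": [0,0,0.8]},
  ],
  hand=0.69,
)

```text
clock: 1.95
tcp_pos: [0.3908, 0.1235, 0.2312]
ee_rot: [-180.0, -0.0, 86.1]
force: [0.2, 0.3, 0.2]
width: 0.0265
grip_force: 0.0
```

Run:
```python
from h import *
print(telemetry.sense()["tcp_pos"],telemetry.sense()["ee_rot"],telemetry.sense()["q"].round(1))
print(delta([.45,-.005,.231],[180,0,85.6]))
```

```text
[0.39082032 0.12349532 0.2312383 ] [-1.79989863e+02 -1.22262671e-02  8.60663287e+01] [  7.3   4.1 -24.5  61.4   0.  101.2]
(array([-1.241,  0.679,  0.002]), array([-0.   , -0.   ,  0.005]))
```

servo_tool(
  commands=[
    {"slide": [-1,0.6,0],"turn": [0,0,0.005]},
    {"slide": [-1,0.6,0],"turn": [0,0,0.005]},
    {"slide": [-1,0.6,0],"turn": [0,0,0.005]},
    {"slide": [-1,0.6,0],"turn": [0,0,0.005]},
    {"slide": [-1,0.6,0],"turn": [0,0,0.005]},
  ],
)

```text
clock: 2.45
tcp_pos: [0.443, 0.019, 0.2311]
ee_rot: [-180.0, -0.0, 85.4]
force: [-1.6, -0.6, -0.6]
width: 0.0263
grip_force: 0.0
```

Run:
```python
from h import *
import pickle
print(telemetry.sense()["tcp_pos"],telemetry.sense()["ee_rot"])
w=grab("wrist");pickle.dump(w,open("d1.pkl","wb"));p,d,c=w
cv2.imwrite("pics/w1.png",cv2.resize(p[...,::-1],(800,600)))
print(proj([case(a) for a in([-.129,0,.096],[-.129,.06,.096],[-.129,-.06,.096],[-.095,.138,.104],[-.095,-.138,.104])],c)/.64)
```

```text
[0.44296615 0.01902688 0.23110227] [-1.79953851e+02 -2.61595536e-02  8.54237528e+01]
[[420.56252759 324.75489231]
 [421.22250237 220.67597079]
 [419.92659465 417.0759339 ]
 [492.04598166  63.77575976]
 [472.01902652 529.79492001]]
```

View pics/w1.png

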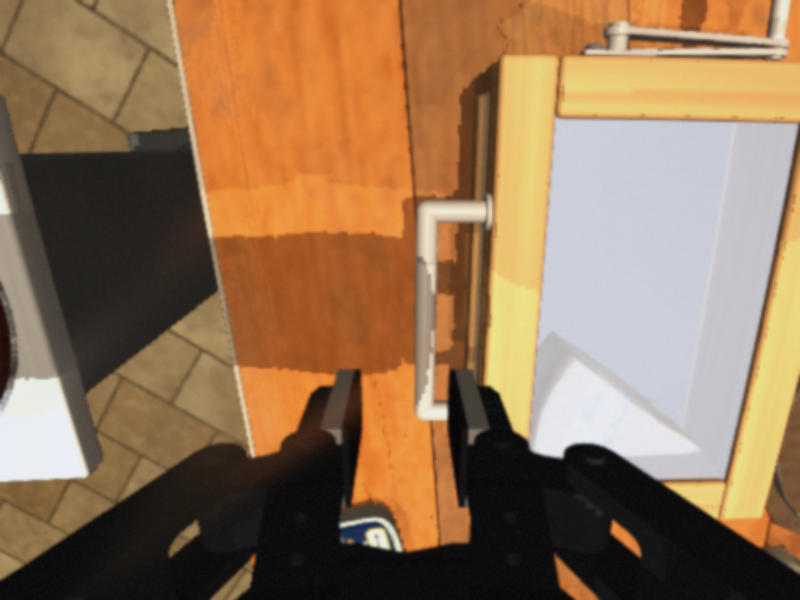

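The wrist view (800×600) shows the bar centreline at column 427, rows 210 to 411. The lid's front-left corner is at (500,56), and the wedge is inside at about (610,400). The stay is folded at the top right.

Run:
```python
from h import *
import pickle
p,d,c=pickle.load(open("d1.pkl","rb"));s=.64
B=plane(np.array([(428,211),(427,310),(426,411)])*s,c,.096);print("bar",B.round(4))
print("lid FL",plane(np.array([(500,56)])*s,c,.104).round(4),"FR top edge",plane(np.array([(484,380)])*s,c,.104).round(4))
print("pred FL",case([-.095,.138,0]))
e=B[0]-B[2];print("yaw",np.degrees(np.arctan2(-e[0],e[1])))
# wedge floor/ top points
print("wedge top",[ (uncase(q)*1000).round() for q in plane(np.array([(545,335),(700,445),(535,440)])*s,c,.076)])
```

```text
bar [[ 0.46    0.0592  0.096 ]
 [ 0.4557  0.003   0.096 ]
 [ 0.4508 -0.0616  0.096 ]]
lid FL [[0.4999 0.1326 0.104 ]] FR top edge [[ 0.4857 -0.0397  0.104 ]]
pred FL [0.49586721 0.12938159 0.        ]
yaw -4.379301898916029
wedge top [array([-50., -14.,  76.]), array([ 63., -95.,  76.]), array([-51., -89.,  76.])]
```

```bash
sed -i 's/^O=.*/O=np.array([.584,-.0118,0]);YAW=-4.4/' h.py
python3 - <<'E'
from h import *
print(case([-.131,0,.096]),delta(case([-.131,0,.141]),[180,0,85.6]))
E
```

```text
[ 0.45338609 -0.00174981  0.096     ] (array([-0.203,  0.123,  0.902]), array([-0.   , -0.   , -0.002]))
```

servo_tool(
  commands=[
    {"slide": [-0.2,0.12,0.4],"turn": [0,0,0]},
    {"slide": [-0.2,0.12,0.8],"turn": [0,0,0]},
    {"slide": [-0.2,0.12,0.9],"turn": [0,0,0]},
    {"slide": [-0.2,0.12,0.9],"turn": [0,0,0]},
    {"slide": [-0.2,0.12,0.9],"turn": [0,0,0]},
  ],
)

```text
clock: 3.0
tcp_pos: [0.4542, -0.0017, 0.1427]
ee_rot: [179.9, -0.0, 85.4]
force: [0.4, 0.1, 0.8]
width: 0.0266
grip_force: 0.0
```

servo_tool(
  commands=[
    {"slide": [0,0,0.2],"turn": [0,0,0]},
    {"slide": [0,0,0.4],"turn": [0,0,0]},
    {"slide": [0,0,0.66],"turn": [0,0,0]},
    {"slide": [0,0,0.66],"turn": [0,0,0]},
    {"slide": [0,0,0.66],"turn": [0,0,0]},
  ],
)

```text
clock: 3.5
tcp_pos: [0.4544, -0.0021, 0.0768]
ee_rot: [179.9, 0.0, 85.4]
force: [0.3, -0.4, 0.2]
width: 0.0267
grip_force: 0.0
```

Run:
```python
from h import *
s=telemetry.sense();print(uncase(s["tcp_pos"]),s["ee_rot"],s["force"])
```

```text
[-0.12996827 -0.00031919  0.07676164] [1.79931125e+02 4.06929053e-03 8.53655831e+01] [ 0.34762059 -0.35845251  0.18325023]
```

Gripping the bar gently.

servo_tool(
  commands=[
    {"slide": [0,0,0],"turn": [0,0,0]},
    {"slide": [0,0,0],"turn": [0,0,0]},
    {"slide": [0,0,0],"turn": [0,0,0]},
    {"slide": [0,0,0],"turn": [0,0,0]},
    {"slide": [0,0,0],"turn": [0,0,0]},
  ],
  hand=1,
  squeeze=30,
)

```text
clock: 4.0
tcp_pos: [0.4532, -0.0022, 0.0768]
ee_rot: [-180.0, 0.0, 85.3]
force: [-6.6, 0.3, 9.8]
width: 0.0111
grip_force: 29.4
```

servo_tool(
  commands=[
    {"slide": [0,0.005,-0.09],"turn": [0,0,0]},
    {"slide": [0,0.014,-0.18],"turn": [0,0,0]},
    {"slide": [0,0.026,-0.27],"turn": [0,0,0]},
    {"slide": [0,0.04,-0.355],"turn": [0,0,0]},
    {"slide": [0,0.06,-0.44],"turn": [0,0,0]},
    {"slide": [0,0.083,-0.53],"turn": [0,0,0]},
    {"slide": [0,0.11,-0.615],"turn": [0,0,0]},
    {"slide": [0,0.14,-0.7],"turn": [0,0,0]},
    {"slide": [0,0.17,-0.785],"turn": [0,0,0]},
    {"slide": [0,0.208,-0.865],"turn": [0,0,0]},
    {"slide": [0,0.236,-0.925],"turn": [0,0,0]},
    {"slide": [0,0.258,-0.965],"turn": [0,0,0]},
  ],
  squeeze=45,
)

```text
clock: 5.2
tcp_pos: [0.477, -0.0042, 0.1723]
ee_rot: [-179.7, 0.0, 85.3]
force: [-13.5, 1.1, 1.2]
width: 0.0102
grip_force: 44.0
```

Run:
```python
from h import *
s=telemetry.sense();print(uncase(s["tcp_pos"]),s["ee_rot"],s["force"],s["torque"],s["width"])
```

```text
[-0.10730775 -0.00059045  0.17227742] [-1.79739019e+02  8.40694902e-03  8.53325296e+01] [-13.53181767   1.08748292   1.1652415 ] [ 0.13654671  2.9301611  -0.0281837 ] 0.010173855217432902
```

servo_tool(
  commands=[
    {"slide": [0,0.03,-0.085],"turn": [0,0,0]},
    {"slide": [0,0.072,-0.164],"turn": [0,0,0]},
    {"slide": [0,0.121,-0.24],"turn": [0,0,0]},
    {"slide": [0,0.174,-0.312],"turn": [0,0,0]},
    {"slide": [0,0.229,-0.382],"turn": [0,0,0]},
    {"slide": [0,0.287,-0.45],"turn": [0,0,0]},
    {"slide": [0,0.348,-0.516],"turn": [0,0,0]},
    {"slide": [0,0.412,-0.58],"turn": [0,0,0]},
    {"slide": [0,0.477,-0.641],"turn": [0,0,0]},
    {"slide": [0,0.546,-0.699],"turn": [0,0,0]},
    {"slide": [0,0.598,-0.74],"turn": [0,0,0]},
    {"slide": [0,0.634,-0.767],"turn": [0,0,0]},
  ],
)

```text
clock: 6.4
tcp_pos: [0.54, -0.0094, 0.251]
ee_rot: [-179.8, 0.0, 85.3]
force: [-24.6, 1.6, 23.9]
width: 0.0106
grip_force: 45.1
```

Run:
```python
from h import *
s=telemetry.sense();print(uncase(s["tcp_pos"]),s["ee_rot"],s["force"],s["torque"],s["width"])
```

```text
[-0.04401353 -0.00095189  0.25100657] [-1.79808517e+02  3.25368700e-02  8.53356421e+01] [-24.61675946   1.58641716  23.86410163] [3.34636536e-01 5.26176086e+00 3.03561082e-03] 0.010580916043962716
```

servo_tool(
  commands=[
    {"slide": [0,-0.01,-0.02],"turn": [0,0,0]},
    {"slide": [0,0.05,-0.066],"turn": [0,0,0]},
    {"slide": [0,0.125,-0.117],"turn": [0,0,0]},
    {"slide": [0,0.2,-0.163],"turn": [0,0,0]},
    {"slide": [0,0.28,-0.205],"turn": [0,0,0]},
    {"slide": [0,0.36,-0.246],"turn": [0,0,0]},
    {"slide": [0,0.44,-0.284],"turn": [0,0,0]},
    {"slide": [0,0.523,-0.319],"turn": [0,0,0]},
    {"slide": [0,0.607,-0.35],"turn": [0,0,0]},
    {"slide": [0,0.692,-0.378],"turn": [0,0,0]},
    {"slide": [0,0.778,-0.402],"turn": [0,0,0]},
  ],
  squeeze=25,
)

```text
clock: 7.5
tcp_pos: [0.6209, -0.0161, 0.2913]
ee_rot: [179.8, 0.0, 85.3]
force: [-4.2, -0.5, 2.6]
width: 0.0104
grip_force: 42.9
```

Run:
```python
from h import *
s=telemetry.sense();print(uncase(s["tcp_pos"]),s["ee_rot"],s["force"],s["torque"],s["width"])
```

```text
[ 0.0371314  -0.0014642   0.29130196] [1.79829256e+02 2.59115387e-02 8.53279452e+01] [-4.17644394 -0.46068902  2.55606433] [-0.00248095  0.98846044 -0.00430753] 0.010364322789599695
```

servo_tool(
  commands=[
    {"slide": [0,0.05,-0.015],"turn": [0,0,0]},
    {"slide": [0,0.1,-0.025],"turn": [0,0,0]},
    {"slide": [0,0.14,-0.032],"turn": [0,0,0]},
    {"slide": [0,0.16,-0.035],"turn": [0,0,0]},
    {"slide": [0,0.17,-0.035],"turn": [0,0,0]},
    {"slide": [0,0.17,-0.035],"turn": [0,0,0]},
  ],
)

```text
clock: 8.1
tcp_pos: [0.6358, -0.0173, 0.2941]
ee_rot: [-179.9, 0.0, 85.3]
force: [-13.6, 0.9, 11.1]
width: 0.01
grip_force: 43.7
```

Run:
```python
from h import *
s=telemetry.sense();print(uncase(s["tcp_pos"]),s["ee_rot"],s["force"],s["torque"],s["width"])
p,d,c=grab("scene");
cv2.imwrite("pics/s2.png",cv2.resize(p[90:270,130:370,::-1],(800,600),interpolation=cv2.INTER_CUBIC))
print((proj(case([.016,.201,.143]),c)-[130,90])*800/240, (proj(case([.095-.224*np.cos(1.35)+.008*np.sin(1.35),0,.088+.224*np.sin(1.35)+.008*np.cos(1.35)]),c)-[130,90])*800/240)
```

```text
[ 0.05211986 -0.0015454   0.29408327] [-1.79948196e+02  2.98775997e-02  8.53247184e+01] [-13.58346956   0.91512209  11.07587228] [ 0.02372799  2.94072581 -0.04784966] 0.009968906533853772
[[323.44662874 183.28683804]] [[540.10989866  82.61242012]]
```

View pics/s2.png

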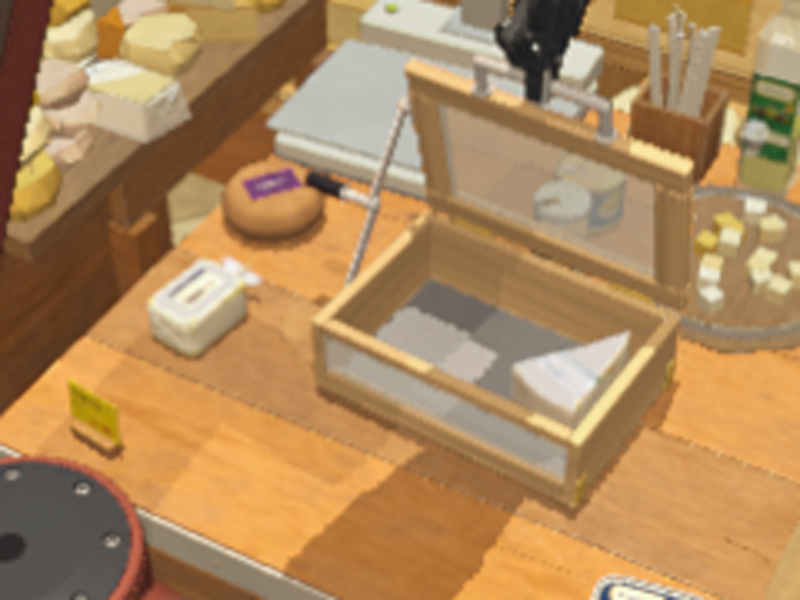

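Crop view: the lid is up, and the stay looks straight with its knob at (325,185), against a predicted locked position of (323,183). The wedge lies in the right half at (570,370) and the left half is free. I'll press slightly further to be sure of the stop.

servo_tool(
  commands=[
    {"slide": [0,0.01,0.01],"turn": [0,0,0]},
    {"slide": [0,0.02,0.01],"turn": [0,0,0]},
    {"slide": [0,0.03,0.01],"turn": [0,0,0]},
    {"slide": [0,0.03,0.01],"turn": [0,0,0]},
    {"slide": [0,0.03,0.01],"turn": [0,0,0]},
  ],
)

```text
clock: 8.65
tcp_pos: [0.6366, -0.0174, 0.2941]
ee_rot: [-179.8, 0.0, 85.3]
force: [-26.2, 1.4, 22.5]
width: 0.0102
grip_force: 45.1
```

Run:
```python
from h import *
s=telemetry.sense();print(uncase(s["tcp_pos"]),s["force"])
```

```text
[ 0.05288999 -0.0014996   0.29412866] [-26.18922784   1.35358168  22.48452371]
```

servo_tool(
  commands=[
    {"slide": [0,-0.02,-0.015],"turn": [0,0,0]},
    {"slide": [0,-0.03,-0.02],"turn": [0,0,0]},
    {"slide": [0,-0.03,-0.02],"turn": [0,0,0]},
  ],
)

```text
clock: 8.95
tcp_pos: [0.6357, -0.0173, 0.2942]
ee_rot: [-179.9, 0.0, 85.3]
force: [-11.8, -0.0, 3.8]
width: 0.0104
grip_force: 42.9
```

servo_tool(
  commands=[
    {"slide": [0,0,0],"turn": [0,0,0]},
    {"slide": [0,0,0],"turn": [0,0,0]},
    {"slide": [0,0,0],"turn": [0,0,0]},
    {"slide": [0,0,0],"turn": [0,0,0]},
  ],
  hand=0.6,
)

```text
clock: 9.35
tcp_pos: [0.6375, -0.0173, 0.2935]
ee_rot: [179.9, 0.0, 85.3]
force: [-0.2, 0.5, 0.8]
width: 0.0341
grip_force: 0.0
```

servo_tool(
  commands=[
    {"slide": [0,0,-0.2],"turn": [0,0,0]},
    {"slide": [0,0,-0.5],"turn": [0,0,0]},
    {"slide": [0,0,-0.8],"turn": [0,0,0]},
    {"slide": [0,0,-0.8],"turn": [0,0,0]},
  ],
)

```text
clock: 9.75
tcp_pos: [0.6384, -0.0175, 0.3774]
ee_rot: [179.6, 0.0, 85.3]
force: [-0.3, 0.2, 0.8]
width: 0.0344
grip_force: 0.0
```

Run:
```python
from h import *
s=telemetry.sense();print(uncase(s["tcp_pos"]),s["force"],s["ee_rot"],s["q"].round(1))
g=(np.array([.5175,.2775,.20]),[180,0,173.2])
print(delta(*g), delta([.5175,.2775,.2],[180,0,85.3]))
```

```text
[ 0.05470147 -0.00146808  0.37743771] [-0.27467941  0.1933242   0.84321619] [1.79611759e+02 2.27165815e-02 8.53336665e+01] [-8.1 29.3 32.1 92.4  0.  86.5]
(array([ 2.842, -1.457,  1.763]), array([ 0.003,  0.004, -1.022])) (array([ 2.842, -1.457,  1.763]), array([0.005, 0.   , 0.   ]))
```

servo_tool(
  commands=[
    {"slide": [0.5,-0.4,0],"turn": [0,0,0]},
    {"slide": [1,-0.8,0],"turn": [0,0,0]},
    {"slide": [1,-0.8,0],"turn": [0,0,0]},
    {"slide": [1,-0.8,0],"turn": [0,0,0]},
  ],
)

```text
clock: 10.15
tcp_pos: [0.5637, 0.0917, 0.3738]
ee_rot: [180.0, -0.0, 85.5]
force: [1.0, -1.0, 0.5]
width: 0.034
grip_force: 0.0
```

servo_tool(
  commands=[
    {"slide": [0.5,-0.3,0],"turn": [0,0,0]},
    {"slide": [1,-0.66,0],"turn": [0,0,0]},
    {"slide": [1,-0.66,0],"turn": [0,0,0]},
    {"slide": [1,-0.66,0],"turn": [0,0,0]},
  ],
)

```text
clock: 10.55
tcp_pos: [0.507, 0.1957, 0.3732]
ee_rot: [180.0, -0.0, 85.5]
force: [-0.0, -0.9, -0.4]
width: 0.0341
grip_force: 0.0
```

servo_tool(
  commands=[
    {"slide": [0.8,0,0.7],"turn": [0,0,-0.2]},
    {"slide": [0.8,0,0.7],"turn": [0,0,-0.4]},
    {"slide": [0.8,0,0.7],"turn": [0,0,-0.6]},
    {"slide": [0.8,0,0.7],"turn": [0,0,-0.8]},
    {"slide": [0.8,0,0.7],"turn": [0,0,-1]},
    {"slide": [0.8,0,0.7],"turn": [0,0,-1]},
    {"slide": [0.8,0,0.7],"turn": [0,0,-1]},
    {"slide": [0.8,0,0.7],"turn": [0,0,-1]},
    {"slide": [0.8,0,0.7],"turn": [0,0,-1]},
    {"slide": [0.8,0,0.7],"turn": [0,0,-1]},
    {"slide": [0.8,0,0.7],"turn": [0,0,-1]},
    {"slide": [0.8,0,0.7],"turn": [0,0,-1]},
  ],
  hand=0,
)

```text
clock: 11.75
tcp_pos: [0.515, 0.2729, 0.3028]
ee_rot: [-180.0, -0.0, 171.0]
force: [-0.1, 0.3, -0.3]
width: 0.0852
grip_force: 0.0
```

Run:
```python
from h import *
s=telemetry.sense();print(s["tcp_pos"],s["force"],s["ee_rot"],s["q"].round(1),s["width"])
p,d,c=grab("wrist");X=cloud(d,c)
cv2.imwrite("pics/w3.png",cv2.resize(p[...,::-1],(800,600)))
m=(X[...,2]>.040)&(X[...,2]<.052)&(np.abs(X[...,0]-.52)<.09)&(np.abs(X[...,1]-.277)<.06)
v,u=np.nonzero(m);P=plane(np.c_[u,v],c,.045)[:,:2]*1000
print(m.sum(),cv2.minAreaRect(P.astype(np.float32)),P.mean(0))
import pickle;pickle.dump((p,d,c),open("d3.pkl","wb"))
```

```text
[0.51501578 0.27290867 0.30281501] [-0.05355308  0.27150438 -0.28514995] [-1.79982244e+02 -5.76939044e-03  1.70959844e+02] [20.7 21.8  9.3 77.5 -0.  29.8] 0.08523939939609189
3155 ((519.4635620117188, 278.677978515625), (59.35432052612305, 86.15239715576172), 81.89313507080078) [518.72616358 278.61155058]
```

View pics/w3.png

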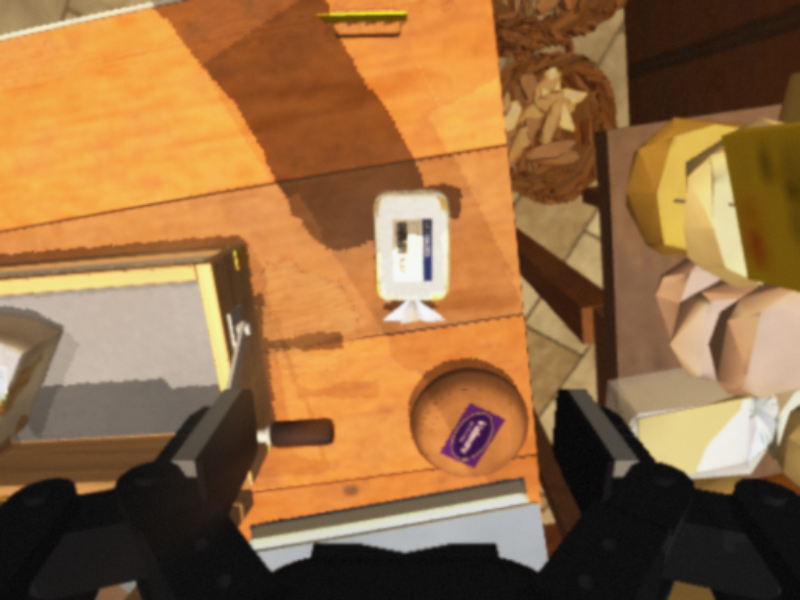

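The wrist view shows the block squarely below with its top face at (412,245), the twist at (412,312) and the wheel at (470,418). The knob at (302,432) is still out, so the lid is holding. I'll descend to the block now.

servo_tool(
  commands=[
    {"slide": [-0.03,0.06,0.5],"turn": [0,0,-0.01]},
    {"slide": [-0.03,0.06,1],"turn": [0,0,-0.01]},
    {"slide": [-0.03,0.06,1],"turn": [0,0,-0.01]},
    {"slide": [-0.03,0.06,1],"turn": [0,0,-0.01]},
  ],
)

```text
clock: 12.2
tcp_pos: [0.5181, 0.2789, 0.2039]
ee_rot: [-180.0, -0.1, 172.0]
force: [-0.0, -0.1, 0.8]
width: 0.0854
grip_force: 0.0
```

servo_tool(
  commands=[
    {"slide": [0,0,0.5],"turn": [0,0,0]},
    {"slide": [0,0,1],"turn": [0,0,0]},
    {"slide": [0,0,1],"turn": [0,0,0]},
    {"slide": [0,0,1],"turn": [0,0,0]},
  ],
)

```text
clock: 12.6
tcp_pos: [0.5196, 0.2796, 0.106]
ee_rot: [179.9, 0.1, 172.1]
force: [-0.3, 0.5, 1.8]
width: 0.0856
grip_force: 0.0
```

Run:
```python
from h import *
s=telemetry.sense();print(s["tcp_pos"],s["force"],s["ee_rot"],s["width"]);print(delta([.519,.2785,.004],[180,0,171.9]))
```

```text
[0.5196434  0.27963821 0.1059911 ] [-0.31082491  0.4666002   1.78132741] [1.79942155e+02 1.07729122e-01 1.72093637e+02] 0.08556442412078268
(array([ 0.007, -0.013,  1.02 ]), array([0.001, 0.001, 0.002]))
```

servo_tool(
  commands=[
    {"slide": [0,-0.01,0.35],"turn": [0,0,0]},
    {"slide": [0,-0.01,0.7],"turn": [0,0,0]},
    {"slide": [0,-0.01,0.9],"turn": [0,0,0]},
    {"slide": [0,-0.01,1],"turn": [0,0,0]},
    {"slide": [0,-0.01,1],"turn": [0,0,0]},
    {"slide": [0,-0.01,1],"turn": [0,0,0]},
  ],
)

```text
clock: 13.2
tcp_pos: [0.5199, 0.2789, 0.0056]
ee_rot: [179.9, 0.2, 172.1]
force: [-0.3, -0.0, 0.1]
width: 0.0857
grip_force: 0.0
```

servo_tool(
  commands=[
    {"slide": [0,0,0],"turn": [0,0,0]},
    {"slide": [0,0,0],"turn": [0,0,0]},
    {"slide": [0,0,0],"turn": [0,0,0]},
    {"slide": [0,0,0],"turn": [0,0,0]},
    {"slide": [0,0,0],"turn": [0,0,0]},
  ],
  hand=1,
  squeeze=25,
)

```text
clock: 13.7
tcp_pos: [0.519, 0.2785, 0.0046]
ee_rot: [179.9, 0.1, 172.1]
force: [-1.4, -1.6, 7.7]
width: 0.0582
grip_force: 25.6
```

servo_tool(
  commands=[
    {"slide": [0,0,-0.2],"turn": [0,0,0]},
    {"slide": [0,0,-0.6],"turn": [0,0,0]},
    {"slide": [0,0,-1],"turn": [0,0,0]},
    {"slide": [0,0,-1],"turn": [0,0,0]},
    {"slide": [0,0,-1],"turn": [0,0,0]},
  ],
)

```text
clock: 14.2
tcp_pos: [0.5186, 0.2784, 0.1042]
ee_rot: [179.9, 0.1, 172.1]
force: [0.3, 0.1, -2.2]
width: 0.0581
grip_force: 29.5
```

servo_tool(
  commands=[
    {"slide": [0,0,-0.4],"turn": [0,0,-0.042]},
    {"slide": [0,0,-0.8],"turn": [0,0,-0.042]},
    {"slide": [0,0,-1],"turn": [0,0,-0.042]},
    {"slide": [0,0,-1],"turn": [0,0,-0.042]},
    {"slide": [0,0,-1],"turn": [0,0,-0.042]},
  ],
)

```text
clock: 14.7
tcp_pos: [0.5173, 0.2778, 0.2014]
ee_rot: [-179.9, -0.1, 175.7]
force: [0.0, -0.3, -2.4]
width: 0.0578
grip_force: 29.5
```

Run:
```python
from h import *
s=telemetry.sense();print(s["tcp_pos"],uncase(s["tcp_pos"]),s["force"],s["ee_rot"],s["width"]);print(delta(case([-.027,.047,.2]),[180,0,175.6]))
p,d,c=grab("scene")
cv2.imwrite("pics/s4.png",cv2.resize(p[60:270,120:400,::-1],(800,600),interpolation=cv2.INTER_CUBIC))
```

```text
[0.51728323 0.27784937 0.20139525] [-0.08874176  0.28367725  0.20139525] [ 1.68356633e-03 -3.46248619e-01 -2.40180451e+00] [-1.79942650e+02 -1.17736309e-01  1.75741419e+02] 0.05780600289777254
(array([-0.612, -2.368,  0.015]), array([-0.001, -0.001,  0.002]))
```

View pics/s4.png

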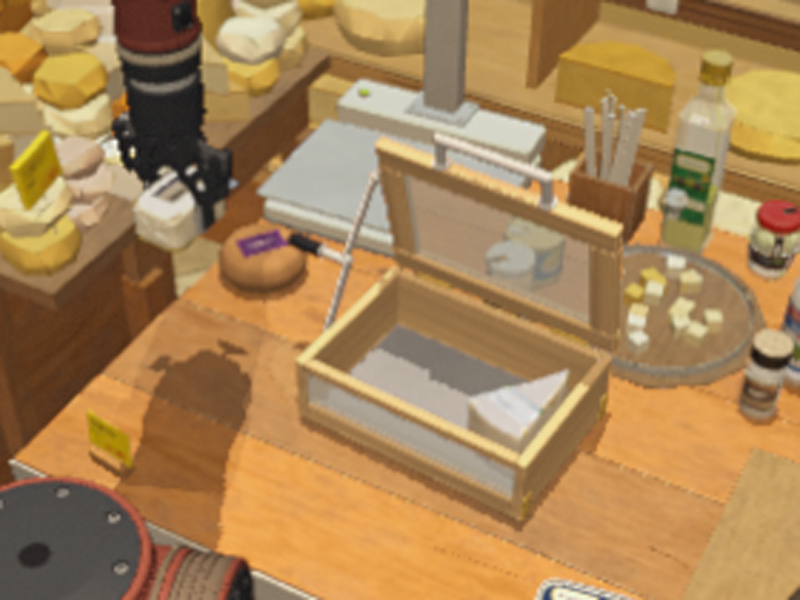

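Scene crop: the lid stands up on its own with the stay straight and the knob at (300,243). The block is held at (170,215), and the left half of the case is free. Carrying it over now, with the block bottom about 0.2 m up and ahead of the stay.

servo_tool(
  commands=[
    {"slide": [0,-0.3,0],"turn": [0,0,0]},
    {"slide": [0,-0.7,0],"turn": [0,0,0]},
    {"slide": [0,-1,0],"turn": [0,0,0]},
    {"slide": [0,-1,0],"turn": [0,0,0]},
  ],
)

```text
clock: 15.15
tcp_pos: [0.509, 0.1752, 0.201]
ee_rot: [-179.9, -0.2, 175.6]
force: [-1.0, -0.6, -1.9]
width: 0.0582
grip_force: 29.5
```

servo_tool(
  commands=[
    {"slide": [0,-0.4,0],"turn": [0,0,0]},
    {"slide": [0,-0.8,0],"turn": [0,0,0]},
    {"slide": [0,-1,0],"turn": [0,0,0]},
    {"slide": [0,-1,0],"turn": [0,0,0]},
  ],
)

```text
clock: 15.55
tcp_pos: [0.5022, 0.0769, 0.2016]
ee_rot: [-180.0, -0.2, 175.6]
force: [-0.3, 0.7, -2.4]
width: 0.058
grip_force: 29.5
```

servo_tool(
  commands=[
    {"slide": [-0.3,-0.2,0],"turn": [0,0,0]},
    {"slide": [-0.61,-0.32,0],"turn": [0,0,0]},
    {"slide": [-0.61,-0.32,0],"turn": [0,0,0]},
    {"slide": [-0.61,-0.32,0],"turn": [0,0,0]},
    {"slide": [-0.61,-0.32,0],"turn": [0,0,0]},
  ],
)

```text
clock: 16.05
tcp_pos: [0.5606, 0.0433, 0.2022]
ee_rot: [180.0, -0.1, 175.8]
force: [-0.5, -0.0, -1.8]
width: 0.0578
grip_force: 29.5
```

Run:
```python
from h import *
s=telemetry.sense();print(s["tcp_pos"],uncase(s["tcp_pos"]),s["force"],s["ee_rot"],s["width"]);print(delta(case([-.027,.052,.1]),[180,0,175.6]))
p,d,c=grab("wrist");X=(cloud(d,c)-O)@RC
cv2.imwrite("pics/w5.png",cv2.resize(p[...,::-1],(800,600)))
# case rim: points with z near .088
m=(np.abs(X[...,2]-.088)<.005)&(d>0)
P=X[m]; q=P[(P[:,0]<-.05)&(np.abs(P[:,1])<.1)];print("front rim x",np.percentile(q[:,0],[5,50,95]) if len(q) else None)
q=P[(P[:,1]>.1)&(P[:,1]<.145)&(P[:,0]<.05)];print("left rim y",np.percentile(q[:,1],[5,50,95]) if len(q) else None)
q=X[(X[...,2]>.03)&(X[...,2]<.08)&(X[...,1]<.0)&(X[...,1]>-.11)&(abs(X[...,0])<.075)&(d>0)];print("wedge y max",np.percentile(q[:,1],[50,95,99]) if len(q) else None)
```

```text
[0.56063567 0.04332548 0.2022323 ] [-0.02752465  0.05317052  0.2022323 ] [-0.5105329  -0.02849546 -1.80244502] [ 1.79984077e+02 -1.22142187e-01  1.75792272e+02] 0.057830027943344416
(array([-0.007, -0.012,  1.022]), array([ 0.   , -0.001,  0.002]))
front rim x [-0.0955618 -0.090408  -0.0851255]
left rim y [0.1073603  0.1308072  0.13820765]
wedge y max [-0.07951452 -0.04353805 -0.03659022]
```

View pics/w5.png

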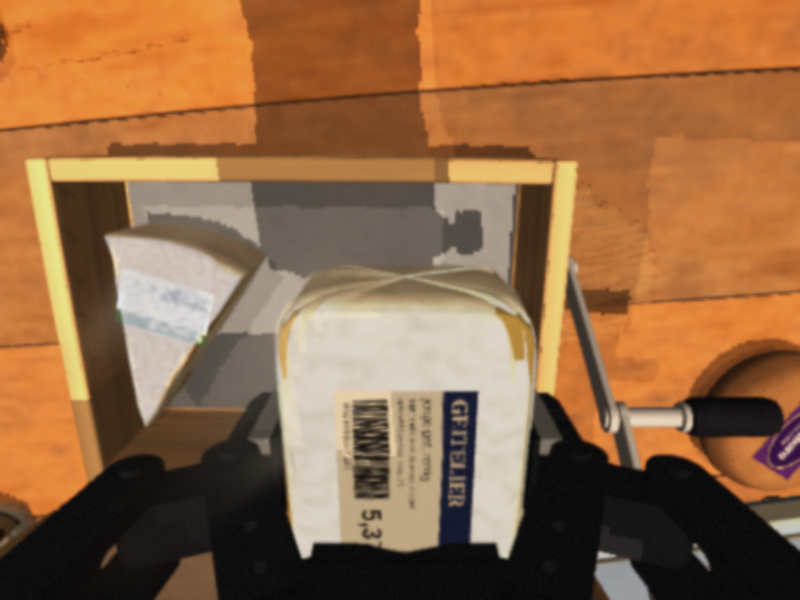

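The wrist view shows the block held square over the left half of the case, with the wedge at (180,310) and clear space between them. The rim positions match the case frame. Lowering now.

servo_tool(
  commands=[
    {"slide": [0,-0.01,0.3],"turn": [0,0,0]},
    {"slide": [0,-0.01,0.6],"turn": [0,0,0]},
    {"slide": [0,-0.01,0.9],"turn": [0,0,0]},
    {"slide": [0,-0.01,1],"turn": [0,0,0]},
    {"slide": [0,-0.01,1],"turn": [0,0,0]},
  ],
)

```text
clock: 16.6
tcp_pos: [0.5602, 0.0418, 0.1023]
ee_rot: [180.0, -0.2, 175.8]
force: [-1.0, 0.3, -2.5]
width: 0.058
grip_force: 29.4
```

servo_tool(
  commands=[
    {"slide": [0,0,0.2],"turn": [0,0,0]},
    {"slide": [0,0,0.4],"turn": [0,0,0]},
    {"slide": [0,0,0.6],"turn": [0,0,0]},
    {"slide": [0,0,0.72],"turn": [0,0,0]},
    {"slide": [0,0,0.77],"turn": [0,0,0]},
    {"slide": [0,0,0.77],"turn": [0,0,0]},
    {"slide": [0,0,0.77],"turn": [0,0,0]},
  ],
)

```text
clock: 17.3
tcp_pos: [0.5624, 0.0413, 0.0272]
ee_rot: [180.0, 0.1, 175.7]
force: [-0.0, 0.5, -2.5]
width: 0.0578
grip_force: 29.4
```

servo_tool(
  commands=[
    {"slide": [0,0,0.02],"turn": [0,0,0]},
    {"slide": [0,0,0.04],"turn": [0,0,0]},
    {"slide": [0,0,0.055],"turn": [0,0,0]},
    {"slide": [0,0,0.06],"turn": [0,0,0]},
    {"slide": [0,0,0.06],"turn": [0,0,0]},
  ],
)

```text
clock: 17.8
tcp_pos: [0.5617, 0.0412, 0.0206]
ee_rot: [180.0, 0.0, 175.7]
force: [-2.6, -0.5, 4.9]
width: 0.058
grip_force: 30.3
```

servo_tool(
  commands=[
    {"slide": [0,0,0],"turn": [0,0,0]},
    {"slide": [0,0,0],"turn": [0,0,0]},
    {"slide": [0,0,0],"turn": [0,0,0]},
    {"slide": [0,0,0],"turn": [0,0,0]},
  ],
  hand=0.14,
)

```text
clock: 18.2
tcp_pos: [0.5616, 0.0413, 0.0202]
ee_rot: [-180.0, 0.0, 175.7]
force: [0.9, -0.8, 0.8]
width: 0.0737
grip_force: 0.0
```

servo_tool(
  commands=[
    {"slide": [0,0,-0.1],"turn": [0,0,0]},
    {"slide": [0,0,-0.3],"turn": [0,0,0]},
    {"slide": [0,0,-0.6],"turn": [0,0,0]},
    {"slide": [0,0,-1],"turn": [0,0,0]},
    {"slide": [0,0,-1],"turn": [0,0,0]},
  ],
)

```text
clock: 18.7
tcp_pos: [0.5649, 0.0411, 0.1258]
ee_rot: [180.0, 0.5, 175.8]
force: [1.3, -1.3, -0.0]
width: 0.0735
grip_force: 0.0
```

servo_tool(
  commands=[
    {"slide": [0.2,0,-0.5],"turn": [0,0,0]},
    {"slide": [0.4,0,-1],"turn": [0,0,0]},
    {"slide": [0.6,0,-1],"turn": [0,0,0]},
    {"slide": [0.6,0,-1],"turn": [0,0,0]},
    {"slide": [0.6,0,-1],"turn": [0,0,0]},
  ],
  hand=1,
)

```text
clock: 19.2
tcp_pos: [0.5018, 0.0458, 0.2205]
ee_rot: [180.0, 0.1, 175.7]
force: [-0.2, 0.2, 0.0]
width: 0.0009
grip_force: 0.0
```

Run:
```python
from h import *
s=telemetry.sense();print(s["tcp_pos"],uncase(s["tcp_pos"]),s["force"],s["ee_rot"],s["width"],s["q"].round(1))
p,d,c=grab("wrist");X=(cloud(d,c)-O)@RC
cv2.imwrite("pics/w6.png",cv2.resize(p[...,::-1],(800,600)))
m=(np.abs(X[...,2]-.061)<.006)&(X[...,1]>.0)&(X[...,1]<.12)&(abs(X[...,0])<.08)&(d>0);P=X[m]
print("block top",m.sum(),P[:,2].mean() if m.any() else 0,cv2.minAreaRect((P[:,:2]*1000).astype(np.float32)) if m.sum()>5 else 0)
print(proj(case([.016,.201,.143]),c)/.64)
```

```text
[0.50179024 0.04575    0.22053894] [-0.08638264  0.05107334  0.22053894] [-0.23877529  0.22470917  0.00676057] [1.79998786e+02 5.69828085e-02 1.75745665e+02] 0.0009494251840680543 [ -3.1  14.7 -13.1  62.1   0.    1.1]
block top 2966 0.06285843472664411 ((-25.417980194091797, 51.976402282714844), (86.57672882080078, 59.67472457885742), 0.6641662120819092)
[[688.18417765 499.40588763]]
```

View pics/w6.png

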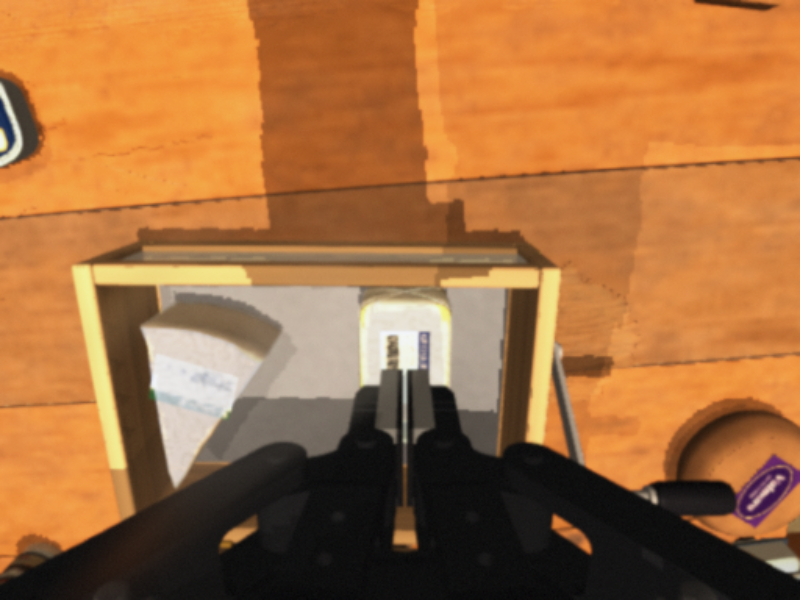

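The wrist view shows the block flat in the left half at (405,330), measured at case (-25, 52) mm. The wedge is undisturbed at (200,390). The knob at (690,498) matches its locked position to 2 px. Next I'll take the shut fingers to the near side of the knob.

servo_tool(
  commands=[
    {"slide": [-0.1,0.5,0],"turn": [0,0,0]},
    {"slide": [-0.2,1,0],"turn": [0,0,0]},
    {"slide": [-0.2,1,0],"turn": [0,0,0]},
    {"slide": [-0.2,1,0],"turn": [0,0,0]},
  ],
)

```text
clock: 19.65
tcp_pos: [0.5291, 0.1449, 0.2188]
ee_rot: [-180.0, -0.1, 175.9]
force: [0.5, 0.6, 0.5]
width: 0.0001
grip_force: 0.0
```

servo_tool(
  commands=[
    {"slide": [-0.1,0.3,0],"turn": [0,0,0]},
    {"slide": [-0.18,0.56,0],"turn": [0,0,0]},
    {"slide": [-0.18,0.56,0],"turn": [0,0,0]},
    {"slide": [-0.18,0.56,0],"turn": [0,0,0]},
  ],
)

```text
clock: 20.05
tcp_pos: [0.551, 0.1975, 0.2194]
ee_rot: [-179.9, -0.1, 175.7]
force: [0.2, -1.2, -0.9]
width: -0.0002
grip_force: 0.0
```

servo_tool(
  commands=[
    {"slide": [0,0,0.4],"turn": [0,0,0]},
    {"slide": [0,0,0.7],"turn": [0,0,0]},
    {"slide": [0,0,0.92],"turn": [0,0,0]},
    {"slide": [0,0,0.92],"turn": [0,0,0]},
    {"slide": [0,0,0.92],"turn": [0,0,0]},
  ],
)

```text
clock: 20.55
tcp_pos: [0.5511, 0.1974, 0.1287]
ee_rot: [-180.0, -0.0, 175.7]
force: [0.5, 0.2, 0.4]
width: -0.0003
grip_force: 0.0
```

Run:
```python
from h import *
s=telemetry.sense();print(s["tcp_pos"],uncase(s["tcp_pos"]),s["force"],s["ee_rot"],s["width"])
```

```text
[0.55114443 0.1973732  0.1286881 ] [-0.0488063   0.20603607  0.1286881 ] [0.52378823 0.16529012 0.42064353] [-1.79981528e+02 -2.52415182e-02  1.75672851e+02] -0.00029135165493777266
```

servo_tool(
  commands=[
    {"slide": [-0.2,0,0],"turn": [0,0,0]},
    {"slide": [-0.4,0,0],"turn": [0,0,0]},
    {"slide": [-0.44,0,0],"turn": [0,0,0]},
    {"slide": [-0.49,0,0.04],"turn": [0,0,0]},
    {"slide": [-0.54,0,0.08],"turn": [0,0,0]},
    {"slide": [-0.59,0,0.125],"turn": [0,0,0]},
    {"slide": [-0.635,0,0.175],"turn": [0,0,0]},
    {"slide": [-0.68,0,0.225],"turn": [0,0,0]},
  ],
)

```text
clock: 21.35
tcp_pos: [0.6182, 0.1933, 0.105]
ee_rot: [-180.0, -0.1, 175.8]
force: [-6.0, -1.1, 1.5]
width: -0.0001
grip_force: 3.3
```

Run:
```python
from h import *
s=telemetry.sense();print(s["tcp_pos"],uncase(s["tcp_pos"]),s["force"],s["ee_rot"])
p,d,c=grab("scene")
m=np.zeros(d.shape,bool)
X=(cloud(d,c)-O)@RC
q=X[(X[...,2]>.13)&(abs(X[...,1])<.14)&(X[...,0]>-.1)&(X[...,0]<.15)&(d>0)];print("lid top z",np.percentile(q[:,2],99))
cv2.imwrite("pics/s7.png",cv2.resize(p[60:270,120:400,::-1],(800,600),interpolation=cv2.INTER_CUBIC))
```

```text
[0.61818881 0.193314   0.1049583 ] [0.0183519  0.20713241 0.1049583 ] [-6.01316272 -1.05030963  1.46608451] [-1.79970218e+02 -1.16800174e-01  1.75754055e+02]
lid top z 0.6260594800777712
```

Contact with 6 N of force, as expected. I'll continue a little further along the arc.

servo_tool(
  commands=[
    {"slide": [-0.04,0,0.055],"turn": [0,0,0]},
    {"slide": [-0.075,0,0.11],"turn": [0,0,0]},
    {"slide": [-0.08,0,0.12],"turn": [0,0,0]},
    {"slide": [-0.08,0,0.12],"turn": [0,0,0]},
  ],
)

```text
clock: 21.8
tcp_pos: [0.6235, 0.1929, 0.092]
ee_rot: [-180.0, -0.4, 175.7]
force: [-12.8, 1.2, 0.7]
width: -0.0001
grip_force: 3.1
```

Run:
```python
from h import *
s=telemetry.sense();print(uncase(s["tcp_pos"]),s["force"])
p,d,c=grab("scene")
cv2.imwrite("pics/s7.png",cv2.resize(p[60:270,120:400,::-1],(800,600),interpolation=cv2.INTER_CUBIC))
```

```text
[0.02369074 0.20713333 0.09201838] [-12.83272307   1.22032412   0.7362473 ]
```

View pics/s7.png

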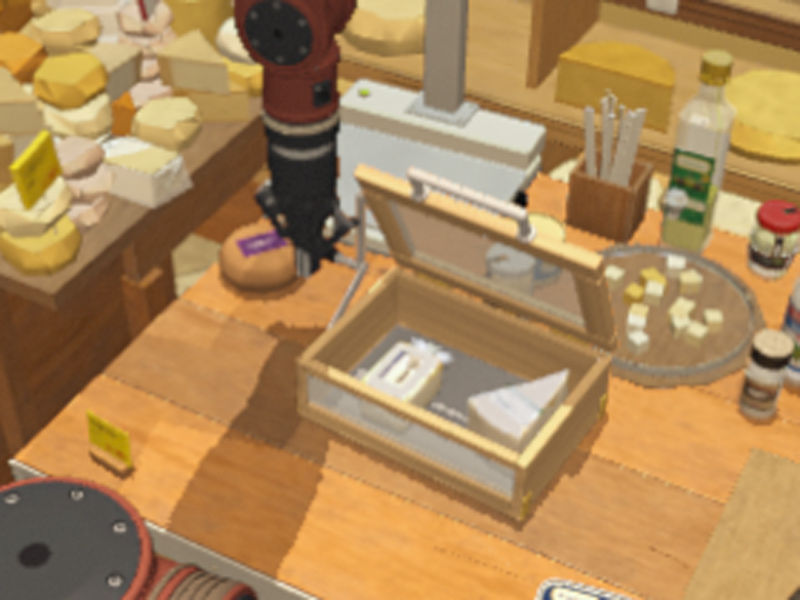

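Scene crop: the stay is bent at (360,265) and the lid has begun to sink, its front edge down from (440,145) to (415,185). The block and wedge sit well inside the case. Holding briefly so the knob can move off the finger.

servo_tool(
  commands=[
    {"slide": [0,0,0],"turn": [0,0,0]},
    {"slide": [0,0,0],"turn": [0,0,0]},
    {"slide": [0,0,0],"turn": [0,0,0]},
    {"slide": [0,0,0],"turn": [0,0,0]},
  ],
)

```text
clock: 22.25
tcp_pos: [0.6235, 0.1929, 0.0921]
ee_rot: [-179.9, -0.4, 175.8]
force: [-13.6, 0.3, -0.1]
width: 0.0003
grip_force: 3.2
```

Run:
```python
from h import *
a=cv2.imread("pics/s7.png")
p,d,c=grab("scene")
b=cv2.resize(p[60:270,120:400,::-1],(800,600),interpolation=cv2.INTER_CUBIC)
df=cv2.absdiff(a,b).max(2);print("changed px",(df>40).sum(), cv2.boundingRect((df>40).astype(np.uint8)))
for th in np.arange(.8,1.36,.05):
  print(round(th,2),((proj([case([.095-.224*np.cos(th)+.008*np.sin(th),y,.088+.224*np.sin(th)+.008*np.cos(th)]) for y in(.06,-.06)],c)-[120,60])*[800/280,600/210]).round().tolist())
cv2.imwrite("pics/s8.png",b)
s=telemetry.sense();print(s["force"],s["torque"],s["joint_velocities"].round(1))
```

```text
changed px 23 (234, 28, 106, 132)
0.8 [[377.0, 238.0], [486.0, 281.0]]
0.85 [[382.0, 227.0], [491.0, 270.0]]
0.9 [[387.0, 217.0], [496.0, 260.0]]
0.95 [[392.0, 207.0], [502.0, 249.0]]
1.0 [[398.0, 197.0], [507.0, 239.0]]
1.05 [[403.0, 187.0], [512.0, 229.0]]
1.1 [[409.0, 178.0], [518.0, 219.0]]
1.15 [[415.0, 169.0], [524.0, 209.0]]
1.2 [[421.0, 160.0], [529.0, 200.0]]
1.25 [[427.0, 152.0], [535.0, 192.0]]
1.3 [[433.0, 145.0], [541.0, 184.0]]
1.35 [[438.0, 138.0], [547.0, 176.0]]
[-12.18492145   0.13426565   0.83543464] [-0.11168523  2.11708924 -0.44251313] [ 0.   0.  -0.1  0.   0.  -0.1]
```

The lid is holding at about 1.13 rad only because finger friction jams the knob, which is already about 44 mm along its arc. Backing the finger off so the lid can sink by itself.

servo_tool(
  commands=[
    {"slide": [0.1,0,0],"turn": [0,0,0]},
    {"slide": [0.4,0,0],"turn": [0,0,0]},
    {"slide": [0.7,0,0],"turn": [0,0,0]},
    {"slide": [0.8,0,0],"turn": [0,0,0]},
    {"slide": [0.8,0,0],"turn": [0,0,0]},
  ],
)

```text
clock: 22.8
tcp_pos: [0.5469, 0.1991, 0.0941]
ee_rot: [180.0, 0.0, 175.8]
force: [-0.4, -0.1, -0.1]
width: -0.0001
grip_force: 0.0
```

```bash
cat > chk.py <<'E'
from h import *
import sys
p,d,c=grab("scene")
s=telemetry.sense();print(s["clock"],uncase(s["tcp_pos"]).round(4),s["force"].round(1))
# handle height: bright bar pixels near predicted column path; use depth cloud of lid frame
X=(cloud(d,c)-O)@RC
m=(d>0)&(X[...,2]>.095)&(X[...,2]<.33)&(abs(X[...,1])<.13)&(X[...,0]>-.14)&(X[...,0]<.14)
q=X[m];th=np.arctan2(q[:,2]-.088,.095-q[:,0]);r=np.hypot(q[:,2]-.088,.095-q[:,0]);k=(r>.16)&(r<.24)
print("lid angle",np.median(th[k]),k.sum())
cv2.imwrite(sys.argv[1],cv2.resize(p[60:270,120:400,::-1],(800,600),interpolation=cv2.INTER_CUBIC))
E
python3 chk.py pics/s9.png
```

```text
22.85 [-0.0518  0.2074  0.0942] [0.3 0.4 0.6]
lid angle 1.036657369424765 865
```

Now raise and back off to the left, clear of everything, while the lid sinks.

servo_tool(
  commands=[
    {"slide": [0.1,0.1,-0.4],"turn": [0,0,0]},
    {"slide": [0.2,0.2,-0.8],"turn": [0,0,0]},
    {"slide": [0.3,0.3,-1],"turn": [0,0,0]},
    {"slide": [0.3,0.3,-1],"turn": [0,0,0]},
    {"slide": [0.3,0.3,-1],"turn": [0,0,0]},
    {"slide": [0.3,0.3,-1],"turn": [0,0,0]},
  ],
)

```text
clock: 23.45
tcp_pos: [0.5199, 0.2304, 0.1925]
ee_rot: [-180.0, -0.1, 175.7]
force: [-0.6, -0.4, 0.2]
width: 0.0
grip_force: 0.0
```

```bash
python3 chk.py pics/s10.png
```

```text
23.5 [-0.0827  0.2364  0.1924] [-0.4  0.6 -0.8]
lid angle 0.8214812906348132 539
```

The lid is sinking softly by itself. I'll wait for it to close.

servo_tool(
  commands=[
    {"slide": [0,0,0]},
    {"slide": [0,0,0]},
    {"slide": [0,0,0]},
    {"slide": [0,0,0]},
    {"slide": [0,0,0]},
    {"slide": [0,0,0]},
    {"slide": [0,0,0]},
    {"slide": [0,0,0]},
    {"slide": [0,0,0]},
    {"slide": [0,0,0]},
    {"slide": [0,0,0]},
    {"slide": [0,0,0]},
  ],
)

```text
validation failed for argument at $.co...
```

servo_tool(
  commands=[
    {"slide": [0,0,0],"turn": [0,0,0]},
    {"slide": [0,0,0],"turn": [0,0,0]},
    {"slide": [0,0,0],"turn": [0,0,0]},
    {"slide": [0,0,0],"turn": [0,0,0]},
    {"slide": [0,0,0],"turn": [0,0,0]},
    {"slide": [0,0,0],"turn": [0,0,0]},
    {"slide": [0,0,0],"turn": [0,0,0]},
    {"slide": [0,0,0],"turn": [0,0,0]},
    {"slide": [0,0,0],"turn": [0,0,0]},
    {"slide": [0,0,0],"turn": [0,0,0]},
    {"slide": [0,0,0],"turn": [0,0,0]},
    {"slide": [0,0,0],"turn": [0,0,0]},
  ],
)

```text
clock: 24.7
tcp_pos: [0.5195, 0.2309, 0.1937]
ee_rot: [-180.0, -0.0, 175.7]
force: [-0.1, -0.8, 0.4]
width: -0.0001
grip_force: 0.0
```

servo_tool(
  commands=[
    {"slide": [0,0,0],"turn": [0,0,0]},
    {"slide": [0,0,0],"turn": [0,0,0]},
    {"slide": [0,0,0],"turn": [0,0,0]},
    {"slide": [0,0,0],"turn": [0,0,0]},
    {"slide": [0,0,0],"turn": [0,0,0]},
    {"slide": [0,0,0],"turn": [0,0,0]},
    {"slide": [0,0,0],"turn": [0,0,0]},
    {"slide": [0,0,0],"turn": [0,0,0]},
    {"slide": [0,0,0],"turn": [0,0,0]},
    {"slide": [0,0,0],"turn": [0,0,0]},
    {"slide": [0,0,0],"turn": [0,0,0]},
    {"slide": [0,0,0],"turn": [0,0,0]},
  ],
)

```text
clock: 25.9
tcp_pos: [0.5195, 0.2309, 0.1937]
ee_rot: [180.0, 0.0, 175.7]
force: [-0.1, -0.3, -0.1]
width: -0.0001
grip_force: 0.0
```

```bash
python3 chk.py pics/s11.png
python3 - <<'E'
from h import *
import pickle
p,d,c=grab("scene");X=(cloud(d,c)-O)@RC
p0,d0,c0=pickle.load(open("d0.pkl","rb"))["scene"];X0=(cloud(d0,c0)-O)@RC
for n,Y in(("start",X0),("now",X)):
    m=(abs(Y[...,0])<.09)&(abs(Y[...,1])<.13)&(Y[...,2]>.09)&(Y[...,2]<.16);f=m&(Y[...,0]<-.07)
    print(n,"lid z",np.median(Y[m][:,2]),"front strip z",np.median(Y[f][:,2]),f.sum())
E
```

```text
25.95 [-0.0829  0.2371  0.1937] [0.5 0.1 0.1]
lid angle 0.08858402178167779 1069
start lid z 0.10215689794689364 front strip z 0.10528470752905544 450
now lid z 0.10206616505150035 front strip z 0.10542087263454247 436
```

View pics/s11.png

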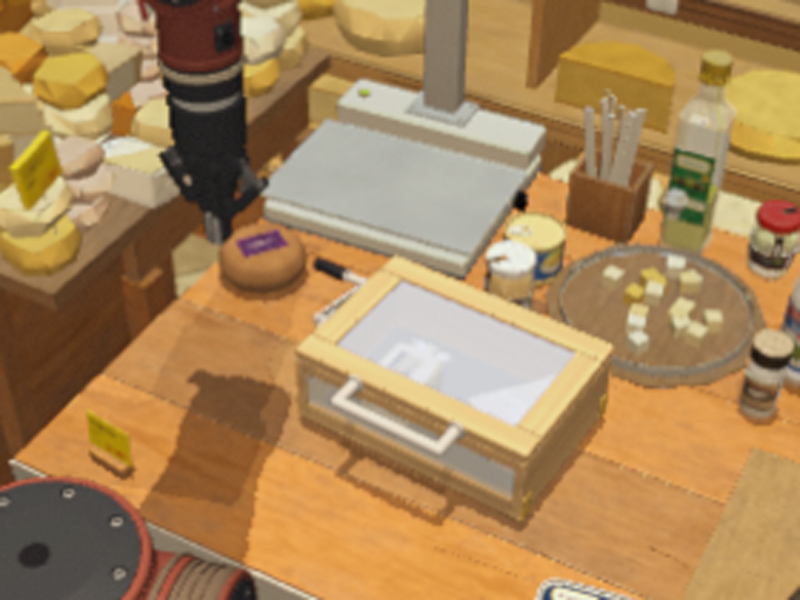

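servo_tool(
  commands=[
    {"slide": [0,0,0],"turn": [0,0,0]},
    {"slide": [0,0,0],"turn": [0,0,0]},
    {"slide": [0,0,0],"turn": [0,0,0]},
    {"slide": [0,0,0],"turn": [0,0,0]},
    {"slide": [0,0,0],"turn": [0,0,0]},
    {"slide": [0,0,0],"turn": [0,0,0]},
    {"slide": [0,0,0],"turn": [0,0,0]},
    {"slide": [0,0,0],"turn": [0,0,0]},
    {"slide": [0,0,0],"turn": [0,0,0]},
    {"slide": [0,0,0],"turn": [0,0,0]},
  ],
)

```text
clock: 27.0
tcp_pos: [0.5195, 0.2309, 0.1937]
ee_rot: [-180.0, 0.0, 175.7]
force: [-0.2, 0.3, 0.5]
width: 0.0001
grip_force: 0.0
```

```bash
python3 -c "
from station import bot
print(bot.close_job())"
```

```text
the job is handed in; nothing more can be done
None
```

I handed the job in at 27 s: the block lies flat in the left half of the case, the stay was broken by its knob, the lid sank shut by itself, and nothing else appears shifted in the last picture; I viewed 12 pictures, two over the limit of 10.

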